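# Dispense one spacer disc and nudge it home

### The arm

A 6-joint arm with a two-finger parallel gripper is mounted at the origin on a cart in front of the work surface, level with it; the furniture and walls round the work are solid. World frame = base frame: x ahead of the robot, y to its left, z up, the work surface at z = 0. Lengths are in m, angles in rad, forces in N, time in s.
With the tool pointing down it reaches from about 0.375 to 0.9 m from the base axis. Payload 3.1 kg.
Tool frame: the origin (TCP) lies on the centre line of the jaws, within the pads' length; the fingertips stand 22 mm ahead of it and the grasp point (between the pads) lies 3 mm ahead of it; z points along the fingers, y is the line along which they close (so a half turn about z gives the same grasp; the last joint's range is limited). The gripper opens to 85 mm and grips with 20 to 120 N. Pads are 22 mm wide; open, the fingers measure 114 mm over their backs; the gripper's body (76 mm by 85 mm) begins 54 mm behind the grasp point. The pads swing forward as they close: fully open they stand 13 mm farther back than shut.
Start: joints at [-1.363, 0.527, 1.433, -0, 1.181, -0.178], TCP at [0.235, -0.579, 0.253] pointing down, gripper open.
Joint ranges: [-3.08, 3.08], [-0.75, 2.2], [0.22, 2.44], [-1.43, 4.57], [0, 2.65], [-2.85, 2.85]. Speed limits (rad/s): [2.79, 2.79, 3.14, 3.14, 3.14, 3.14].

### API

Orientations are given as a unit quaternion [x, y, z, w].
In Python, from station import manip, snapshot, sign_off gives the robot as it stands (manip), with the cameras as plain functions and the job as plain functions.
- The arm moves only by the tool nudge_tcp, called after "Emit:" in YAML: its name, and indented under it one key for each argument. Schema: {"type":"object","properties":{"steps":{"type":"array","items":{"type":"object","properties":{"x":{"type":"number"},"y":{"type":"number"},"z":{"type":"number"},"turn":{"type":"number"},"finger_gap":{"type":"number"}},"additionalProperties":false,"required":["finger_gap"]},"minItems":1,"maxItems":20},"force":{"type":"number"},"only":{"type":"string"},"quiet":{"type":"boolean"},"lines":{"type":"string"}},"required":["steps"],"additionalProperties":false}. steps is a list of rows, 1 to 20 of them, each an object with the fields x, y, z (the shift in a scale on which 1.0 is 75 cm), turn (a turn about the tool's z in shares of 2 pi rad (1.0 is 2 pi rad)), finger_gap (the opening from 0.0 (shut) to 1.0 (fully open)); a field left out counts as zero (the opening has to be given); each row is the pose to reach, as a shift and turn from the pose commanded when the call began, along the tool's axes at that moment; what a row does not reach only later rows make up. A row lasts 1/10 s, in which the tool goes at most 0.05 m and 0.15 rad, less where a joint would pass 70% of its speed; a pose out of reach is approached as far as the arm can. The fingers move at their own pace and stop on an object; force is the grip in N (left out, the last holds). Time passes only in rows, so rows that do not move let the fingers close. The tool returns the time, the measured TCP pose, the force, the opening and the grip force at its end. only (a regular expression) keeps the lines of the reply that match it, lines (a string "A,B") keeps lines A to B, and quiet returns only ok. A shift or turn number past 1, either way, is cut back to 1. Input that does not fit is refused with a message, and nothing moves.
- manip.sense(): the state, without advancing time (a new reading comes with each control period).
- snapshot(name): name is "side" or "top"; returns a dict with "pixels" (480x640x3 uint8, red, green, blue), "range_z" (480x640 float32, m along the optical axis (not along the pixel's ray), 0 where there is no reading), "fov_y" (degrees; the focal length in pixels is half the picture's height over the tangent of half this angle, whatever the lens; pixels are square), "cx", "cy" (the principal point, pixels), "k1" (the pictures are not rectified: a ray, as slopes to the right and down, at radius r is drawn at 1 + k1 r^2 times it, then the intrinsics apply), "R" (3x3) and "t" (3): a world point X has camera coordinates R X + t. Camera axes: x right, y down, z forward; pixel columns grow to the right and rows downward; lengths in m; the calibration is good to about 2 mm. A picture is of the moment at which its call begins.
- sign_off(): hands the job in; it is judged then, once.
The state is a dict: "t": time; "q": joint angles; "qd": joint speeds; "tau": joint torques, N m; "tcp_pos": TCP position; "tool_rot": TCP orientation; "force": force on the tool from outside, world axes, zero at the start; "ft_torque": the same for the moment, N m; "finger_gap": opening from 0.0 (shut) to 1.0 (fully open); "gripper_force": force on a finger pad.
Only numpy, scipy, OpenCV 4.12 (cv2) and the standard library are available. Lean on these libraries where they do the work, as an engineer would, in place of code of your own. Each camera call takes 0.05 s, during which the arm holds its last target. There are 200 camera calls.

### The job

Press the red plunger of the disc dispenser all the way down once so that a single orange disc comes out into the channel, and let the plunger come back up. Then, with the fingertips, nudge that disc sideways along the channel onto the blue pad, fully home against the end stop there. Do not grasp or lift anything, keep the other discs in the magazine, and leave everything else on the bench where it stands.

Things in the scene. Friction and masses are not known exactly. Their poses are not given: they have to be found in the camera images.
- dispenser: Fixed disc dispenser: aluminium deck, grey magazine and drive housing. Origin on the bench under the magazine's axis; -x points from the magazine to the channel (roughly at the robot), +y left along the channel, z up. Here, mm: deck top z 12; magazine x -26 to 26, y -27 to 27, top z 66, outlet in front at z 12 to 29; housing x 32 to 104, y -26 to 26, top z 36.
- channel_mid (a point): Middle of the floor of the open channel in front of the magazine, at x -46, y 0, z 12 mm in the dispenser's frame; same axes. The channel runs along y, 44 mm wide between a front and a rear fence, each 5 mm high; at both ends a stop, its face 103 mm from this point, 11 mm high. A disc home against a stop has its centre 85 mm from this point.
- plunger (a joint): Plunger travel in m, 0 up, 0.024 fully down. Spring return: about 2.5 N to start, 5 to 7 N at the bottom. A shuttle in the base (2 mm per mm of plunger) pushes the bottom disc out to about channel_mid; under 0.022 the disc does not clear the outlet. On release the next disc drops into place; a second press would push that one out.
- plunger_top (a point): Centre of the top face of the red plunger cap, 32 mm across; 78 mm above the bench when up, at x 70, y 0 in the dispenser's frame; moves straight down as pressed.
- disc_1: Orange spacer disc with a brass centre, 36 mm diameter, 14 mm thick, 25 g; the lowest in the magazine, the one that comes out. Origin at the centre of its underside, z up.
- disc_2: Second orange disc in the magazine, as disc_1; stays in the magazine.
- disc_3: Third and top orange disc in the magazine, as disc_1; stays in the magazine.
- blue_pad: Thin flat blue marking, 43 x 34 mm, on the channel's floor at one end, left or right by turns. Its origin is the point where the centre of a disc lies when home against the end stop and midway between the fences.
- yellow_pad: The same in yellow at the other end of the channel; not to be used.
- wire_spool: Spool of silvery wire with black flanges, 58 mm across, 42 mm tall; not to be disturbed. Origin under its middle.
- elbow_fitting: Small black elbow fitting with brass thread and blue ring, 17 x 34 x 35 mm; not to be disturbed. Origin under its middle.
- tape_roll: Small roll of black tape lying flat, 55 mm across, 19 mm tall; not to be disturbed. Origin under its middle.
- spare_gauge: Small round pressure gauge lying on its back, 56 x 41 x 22 mm; not to be disturbed. Origin under its middle.
- screw_tray: Blue tray of screws, 106 x 146 x 30 mm, behind the dispenser; not to be disturbed. Origin under its middle.
- mug: White mug, 82 x 114 x 91 mm; not to be disturbed. Origin under its middle.
- flux_bottle: White dosing bottle with a blue collar, 46 mm across, 128 mm tall with its needle; not to be disturbed. Origin under its middle.
- screwdriver: Yellow-handled screwdriver lying on the bench, 157 mm long, 20 mm high; not to be disturbed. Origin under its middle.

How it is judged:
By the outcome, as a careful person would: the job done as asked, in the order asked, and still so for the second after the job is handed in, with the robot touching nothing.
It also fails if it takes over 42 s, if anything falls off the work surface, if the arm or the gripper's body presses on something with over 40 N, if the wrist force passes 120 N, or if a joint passes its speed limit or range.

## Working session

There is one attempt and no reset: what is moved stays moved. The work goes in short steps, Python scripts to look and compute and a tool call to move; the robot and the scene stay as the last step left them, time stands still between calls to the robot, and variables do not carry over. Pictures are saved under pics/ and viewed, at most 10 in all, crops included, and the job is handed in when it is done.

```bash
mkdir -p pics; cat > h.py <<'E'
import numpy as np, cv2
from station import manip, snapshot, sign_off
def K(s):
    f=240/np.tan(np.radians(s["fov_y"])/2)
    return np.array([[f,0,s["cx"]],[0,f,s["cy"]],[0,0,1.]]), np.array([s["k1"],0,0,0,0.])
def cast(s,px,z):
    k,d=K(s); n=cv2.undistortPoints(np.float64(px).reshape(-1,1,2),k,d)[:,0]
    R=np.array(s["R"]);t=np.array(s["t"]); C=-R.T@t
    D=np.c_[n,np.ones(len(n))]@R
    return C+D*((z-C[2])/D[:,2])[:,None]
def snap(n,f):
    s=snapshot(n); cv2.imwrite(f"pics/{f}.png",s["pixels"][:,:,::-1]); return s
def blobs(s,col,lo=60):
    h=cv2.cvtColor(s["pixels"],cv2.COLOR_RGB2HSV)
    r={'red':[(0,150,80),(5,255,255)],'orange':[(7,150,120),(18,255,255)],'yellow':[(22,120,100),(34,255,255)],'blue':[(100,110,60),(125,255,255)]}[col]
    m=cv2.inRange(h,*r)
    if col=='red': m|=cv2.inRange(h,(174,150,80),(180,255,255))
    n,l,st,c=cv2.connectedComponentsWithStats(m)
    return [(c[i],st[i]) for i in range(1,n) if st[i][4]>lo]
E
python3 - <<'E'
from h import *
for n in("top","side"):
    s=snap(n,n+"0"); print(n,-np.array(s["R"]).T@s["t"])
    for c in('red','orange','yellow','blue'):
        for b,st in blobs(s,c): print(c,b.round(1),st,cast(s,[b],.078 if c=='red' else .012).round(4))
print(manip.sense())
E
```

```text
top [ 0.45747267 -0.06315212  1.1627037 ]
red [280.2 209.4] [275 204  12  12 111] [[0.6243 0.042  0.078 ]]
orange [441.1 242.2] [429 229  25  28 522] [[ 0.5597 -0.3511  0.012 ]]
yellow [360.6 319.6] [345 314  33  13 119] [[ 0.3669 -0.1546  0.012 ]]
blue [517.6  61.2] [ 496    0   41  132 3976] [[ 1.0351 -0.5569  0.012 ]]
blue [585.2  38.1] [ 554    0   86   89 3527] [[ 1.1078 -0.7434  0.012 ]]
blue [616.7   2.6] [608   0  19   8 104] [[ 1.2161 -0.8403  0.012 ]]
blue [352.7  12.1] [321   2  65  20 855] [[ 1.1613 -0.1268  0.012 ]]
blue [551.5  37.2] [549  25   6  26 110] [[ 1.1059 -0.6512  0.012 ]]
blue [407.   50.4] [379  44  57  12 401] [[ 1.0564 -0.2684  0.012 ]]
blue [626.1  80.6] [601  64  39  28 590] [[ 0.9939 -0.848   0.012 ]]
blue [469.9 135.9] [469 117   3  36  88] [[ 0.831  -0.4267  0.012 ]]
blue [595.2 132.7] [555 130  82   6 235] [[ 0.849  -0.7541  0.012 ]]
blue [286.3 161.5] [ 256  138   62   48 1928] [[0.7563 0.0363 0.012 ]]
blue [422.2 184.9] [418 179  10  12  68] [[ 0.7024 -0.3046  0.012 ]]
blue [315.7 260.9] [310 252  13  18 209] [[ 0.508  -0.0423  0.012 ]]
blue [159.7
[... 905 characters left out ...]
9 -0.2321  0.012 ]]
{'t': 0.1, 'q': array([-1.36348416e+00,  5.28359774e-01,  1.43373814e+00,  6.82485547e-07,
        1.18141931e+00, -1.78498869e-01]), 'qd': array([-0.00024564, -0.00246859, -0.00277476,  0.00112043, -0.00067628,
        0.00019294]), 'tau': array([-9.65815093e-05, -4.43303633e+01, -1.78586322e+01, -3.16202932e-04,
        3.88255212e-03,  2.87457993e-06]), 'tcp_pos': array([ 0.23509964, -0.57846391,  0.25245115]), 'tool_rot': array([ 9.81450929e-01,  1.91711107e-01, -1.35473138e-05, -9.62192050e-04]), 'force': array([-0.03838198,  0.25941379,  0.35039379]), 'ft_torque': array([-0.00805252,  0.01992007,  0.05884401]), 'gripper_force': 0.0, 'finger_gap': 0.9959437210114487}
```

View pics/top0.png

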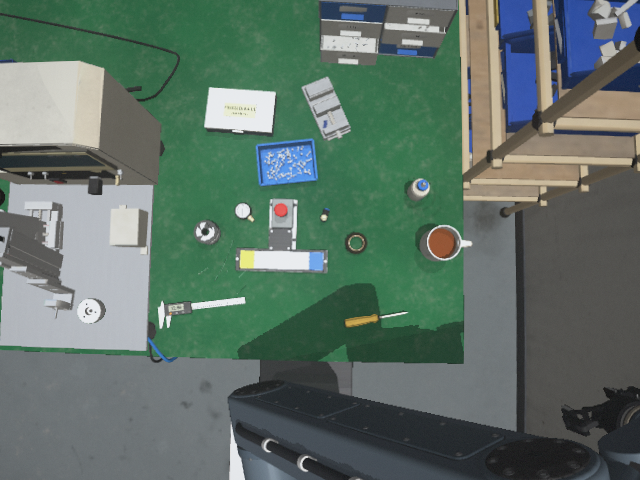

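View pics/side0.png

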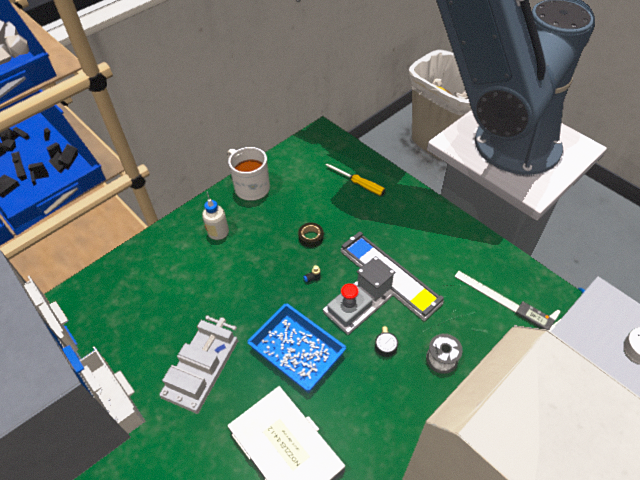

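Top view: plunger cap at (280,209), yellow pad at about (246,259), blue pad at (316,261), which is the robot's right. Side view: blue (360,248), yellow (423,299), and the path at about z 0.25 m is clear. Next I'll work out the dispenser frame and the first move.

```bash
cat >> h.py <<'E'
from scipy.spatial.transform import Rotation as Ro
B=np.array([.5085,-.0430]); Y=np.array([.5100,.1265])
M=(B+Y)/2; ey=(Y-B)/np.linalg.norm(Y-B); ex=np.array([ey[1],-ey[0]])
def W(x,y,z): return np.r_[M+(x+.046)*ex+y*ey, z]   # dispenser frame -> world
def togo(x,y,z):
    s=manip.sense(); R=Ro.from_quat(s["tool_rot"]).as_matrix()
    ty=R[:2,1]; a=np.arctan2(ty[0]*-ey[1]-ty[1]*-ey[0], ty@-ey)
    print("t",s["t"],"shift",(R.T@(W(x,y,z)-s["tcp_pos"])).round(4),"turn",round(-a,4),"F",s["force"].round(1),"tcp",s["tcp_pos"].round(4))
E
python3 - <<'E'
from h import *
s=snapshot("top"); h=cv2.cvtColor(s["pixels"],cv2.COLOR_RGB2HSV)
m=cv2.inRange(h,(20,100,60),(38,255,255)); m[:245]=0;m[275:]=0;m[:,:230]=0;m[:,270:]=0
print(cast(s,[cv2.minAreaRect(cv2.findNonZero(m))[0]],.012))
print(W(.07,0,.078), ey); togo(.07,0,.130)
E
```

```text
[[0.50942567 0.12741749 0.012     ]]
[0.62524546 0.04072349 0.078     ] [0.00884921 0.99996084]
t 0.15 shift [ 0.5944 -0.4267  0.1235] turn 0.3946 F [-0.   0.1  0.8] tcp [ 0.2351 -0.5785  0.2525]
```

The manual's scale: shifts go in shares of 75 cm and turns go in shares of 2 pi rad. Converting my numbers, 0.594 m / 0.75 = 0.792, -0.427 m / 0.75 = -0.5693, 0.05 rad / 6.2832 = 0.008.

Emit:
nudge_tcp:
  steps:
    - {"x": 0.04, "y": -0.0293, "turn": 0.008, "finger_gap": 0.5}
    - {"x": 0.0933, "y": -0.0667, "turn": 0.0159, "finger_gap": 0}
    - {"x": 0.1467, "y": -0.1067, "turn": 0.0239, "finger_gap": 0}
    - {"x": 0.2, "y": -0.144, "turn": 0.0318, "finger_gap": 0}
    - {"x": 0.2533, "y": -0.1813, "turn": 0.0398, "finger_gap": 0}
    - {"x": 0.3067, "y": -0.22, "turn": 0.0477, "finger_gap": 0}
    - {"x": 0.36, "y": -0.2587, "turn": 0.0557, "finger_gap": 0}
    - {"x": 0.4133, "y": -0.296, "turn": 0.0629, "finger_gap": 0}
    - {"x": 0.4667, "y": -0.3347, "turn": 0.0629, "finger_gap": 0}
    - {"x": 0.52, "y": -0.3733, "turn": 0.0629, "finger_gap": 0}
    - {"x": 0.5733, "y": -0.412, "turn": 0.0629, "finger_gap": 0}
    - {"x": 0.6267, "y": -0.4493, "turn": 0.0629, "finger_gap": 0}
    - {"x": 0.68, "y": -0.488, "turn": 0.0629, "finger_gap": 0}
    - {"x": 0.7333, "y": -0.5267, "z": 0.0267, "turn": 0.0629, "finger_gap": 0}
    - {"x": 0.7733, "y": -0.5547, "z": 0.0667, "turn": 0.0629, "finger_gap": 0}
    - {"x": 0.792, "y": -0.5693, "z": 0.12, "turn": 0.0629, "finger_gap": 0}
    - {"x": 0.792, "y": -0.5693, "z": 0.1647, "turn": 0.0629, "finger_gap": 0}
    - {"x": 0.792, "y": -0.5693, "z": 0.1647, "turn": 0.0629, "finger_gap": 0}
    - {"x": 0.792, "y": -0.5693, "z": 0.1647, "turn": 0.0629, "finger_gap": 0}
  force: 20

```text
t: 2.05
tcp_pos: [0.6246, 0.04, 0.1295]
tool_rot: [1.0, -0.005, -0.001, -0.0]
force: [0.6, -0.4, 0.7]
finger_gap: -0.002
gripper_force: 0.0
```

```bash
python3 - <<'E'
from h import *
s=snap("side","s1"); togo(.07,0,.100); print(manip.sense()["finger_gap"])
cv2.imwrite("pics/s1c.png",cv2.resize(s["pixels"][180:340,250:460,::-1],None,fx=3.5,fy=3.5))
E
```

```text
t 2.1 shift [-0.0005 -0.0011  0.031 ] turn -0.0009 F [-0.6  0.3  0. ] tcp [0.6257 0.0396 0.131 ]
0.0014577875491410632
```

View pics/s1c.png

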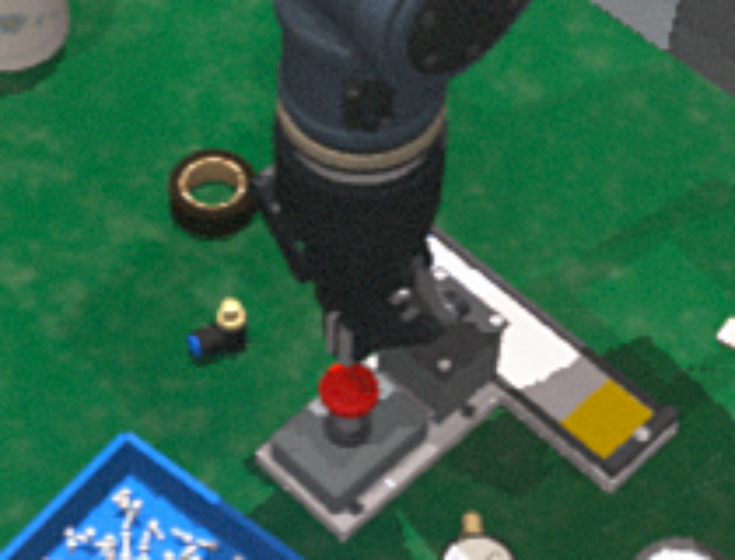

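The closed fingertips at crop (345,355) sit directly above the red cap at (348,388), clear of the magazine. I'll press now.

To row units: 0.046 m / 0.75 = 0.0613, 0.042 m / 0.75 = 0.056.

Emit:
nudge_tcp:
  steps:
    - {"z": 0.0267, "finger_gap": 0}
    - {"z": 0.04, "finger_gap": 0}
    - {"z": 0.048, "finger_gap": 0}
    - {"z": 0.056, "finger_gap": 0}
    - {"z": 0.0613, "finger_gap": 0}
    - {"z": 0.0613, "finger_gap": 0}

```text
t: 2.7
tcp_pos: [0.6257, 0.0394, 0.0849]
tool_rot: [1.0, -0.005, 0.001, 0.0]
force: [-0.5, -1.5, 3.6]
finger_gap: -0.001
gripper_force: 1.7
```

To row units: 0.011 m / 0.75 = 0.0147, 0.01 m / 0.75 = 0.0133.

Emit:
nudge_tcp:
  steps:
    - {"z": 0.0053, "finger_gap": 0}
    - {"z": 0.0093, "finger_gap": 0}
    - {"z": 0.012, "finger_gap": 0}
    - {"z": 0.0133, "finger_gap": 0}
    - {"z": 0.0147, "finger_gap": 0}
    - {"z": 0.0147, "finger_gap": 0}
    - {"z": 0.0147, "finger_gap": 0}

```text
t: 3.4
tcp_pos: [0.6258, 0.0394, 0.076]
tool_rot: [1.0, -0.004, 0.001, 0.001]
force: [-3.1, -2.6, 14.9]
finger_gap: 0.002
gripper_force: 7.5
```

Force is 15 N with the tip 24 mm down, so the plunger is bottomed. I'll release and move toward the yellow side of the channel.

To row units: -0.116 m / 0.75 = -0.1547, -0.08 m / 0.75 = -0.1067.

Emit:
nudge_tcp:
  steps:
    - {"z": -0.008, "finger_gap": 0}
    - {"z": -0.0213, "finger_gap": 0}
    - {"z": -0.04, "finger_gap": 0}
    - {"z": -0.08, "finger_gap": 0}
    - {"z": -0.1067, "finger_gap": 0}
    - {"x": -0.04, "y": -0.0267, "z": -0.1067, "finger_gap": 0}
    - {"x": -0.0933, "y": -0.0533, "z": -0.1067, "finger_gap": 0}
    - {"x": -0.1333, "y": -0.0773, "z": -0.1067, "finger_gap": 0}
    - {"x": -0.1547, "y": -0.0773, "z": -0.1067, "finger_gap": 0}
    - {"x": -0.1547, "y": -0.0773, "z": -0.1067, "finger_gap": 0}
    - {"x": -0.1547, "y": -0.0773, "z": -0.1067, "finger_gap": 0}

```text
t: 4.5
tcp_pos: [0.5104, 0.0993, 0.1534]
tool_rot: [1.0, -0.005, 0.001, -0.0]
force: [0.2, 0.6, -0.0]
finger_gap: -0.0
gripper_force: 0.0
```

```bash
python3 - <<'E'
from h import *
for n in("side","top"):
    s=snap(n,n+"2")
    for c in('orange','red'):
        for b,st in blobs(s,c,20): print(n,c,b.round(1),st,cast(s,[b],.026).round(4))
    if n=="side": cv2.imwrite("pics/s2c.png",cv2.resize(s["pixels"][180:340,250:460,::-1],None,fx=3.5,fy=3.5))
print(W(-.046,0,.026)); togo(-.046,.058,.039)
E
```

```text
side orange [248.  165.9] [235 161  27  10 172] [[ 0.5319 -0.3771  0.026 ]]
side orange [395.1 275.5] [393 270   6  10  22] [[0.5156 0.0579 0.026 ]]
side red [349.3 291. ] [341 284  17  16 212] [[0.6046 0.0208 0.026 ]]
top orange [441.1 242.2] [429 229  25  28 524] [[ 0.5584 -0.3476  0.026 ]]
top red [280.2 209.5] [275 204  12  12 111] [[0.6322 0.047  0.026 ]]
[0.50925 0.04175 0.026  ]
t 4.6 shift [-0.0019 -0.0009  0.1142] turn -0.001 F [ 0.8  0.3 -0.1] tcp [0.5113 0.0988 0.1532]
```

View pics/s2c.png

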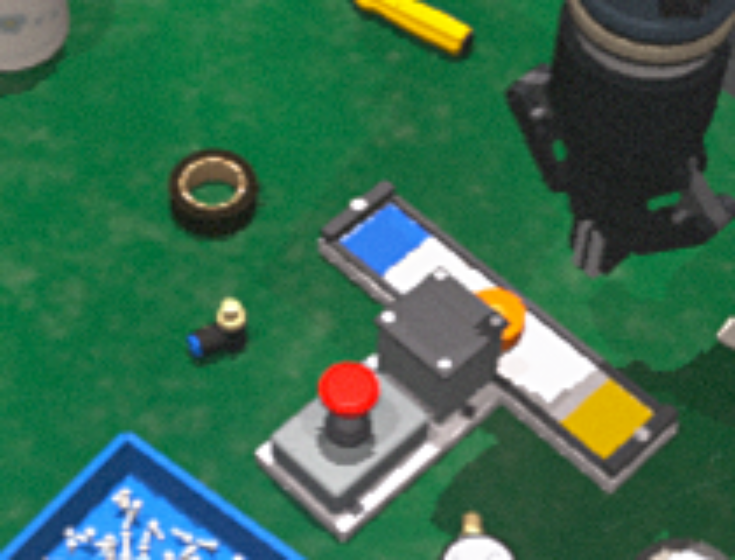

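One disc is out at crop (500,315), and the plunger is back up at (348,388). I'll lower the closed fingertips beside it, above the channel floor, and push toward blue.

To row units: 0.114 m / 0.75 = 0.152, 0.105 m / 0.75 = 0.14.

Emit:
nudge_tcp:
  steps:
    - {"x": -0.0027, "z": 0.0533, "finger_gap": 0}
    - {"x": -0.0027, "z": 0.1067, "finger_gap": 0}
    - {"x": -0.0027, "z": 0.14, "finger_gap": 0}
    - {"x": -0.0027, "z": 0.152, "finger_gap": 0}
    - {"x": -0.0027, "z": 0.152, "finger_gap": 0}
    - {"x": -0.0027, "y": 0.0133, "z": 0.152, "finger_gap": 0}
    - {"x": -0.0027, "y": 0.0267, "z": 0.152, "finger_gap": 0}
    - {"x": -0.0027, "y": 0.0373, "z": 0.152, "finger_gap": 0}
    - {"x": -0.0027, "y": 0.048, "z": 0.152, "finger_gap": 0}
    - {"x": -0.0027, "y": 0.0587, "z": 0.152, "finger_gap": 0}
    - {"x": -0.0027, "y": 0.0693, "z": 0.152, "finger_gap": 0}
    - {"x": -0.0027, "y": 0.08, "z": 0.152, "finger_gap": 0}
    - {"x": -0.0027, "y": 0.0907, "z": 0.152, "finger_gap": 0}
    - {"x": -0.0027, "y": 0.1013, "z": 0.152, "finger_gap": 0}
    - {"x": -0.0027, "y": 0.112, "z": 0.152, "finger_gap": 0}
    - {"x": -0.0027, "y": 0.12, "z": 0.152, "finger_gap": 0}
    - {"x": -0.0027, "y": 0.1267, "z": 0.152, "finger_gap": 0}
    - {"x": -0.0027, "y": 0.1307, "z": 0.152, "finger_gap": 0}
    - {"x": -0.0027, "y": 0.1333, "z": 0.152, "finger_gap": 0}
    - {"x": -0.0027, "y": 0.1333, "z": 0.152, "finger_gap": 0}

```text
t: 6.6
tcp_pos: [0.5067, -0.001, 0.0395]
tool_rot: [1.0, -0.005, 0.0, -0.0]
force: [0.5, 3.6, 5.1]
finger_gap: 0.001
gripper_force: 2.1
```

```bash
python3 - <<'E'
from h import *
s=snap("side","s3")
for b,st in blobs(s,'orange',20): print(b.round(1),st,cast(s,[b],.026).round(4))
togo(-.046,-.0525,.039)
cv2.imwrite("pics/s3c.png",cv2.resize(s["pixels"][180:340,250:460,::-1],None,fx=3.5,fy=3.5))
E
```

```text
[248.  165.9] [236 161  26  10 171] [[ 0.5318 -0.377   0.026 ]]
[362.9 249.5] [356 241  14  17 167] [[ 0.5153 -0.0292  0.026 ]]
t 6.65 shift [0.0022 0.0097 0.0004] turn -0.0007 F [0.6 2.7 4.4] tcp [ 0.5067 -0.001   0.0394]
```

View pics/s3c.png

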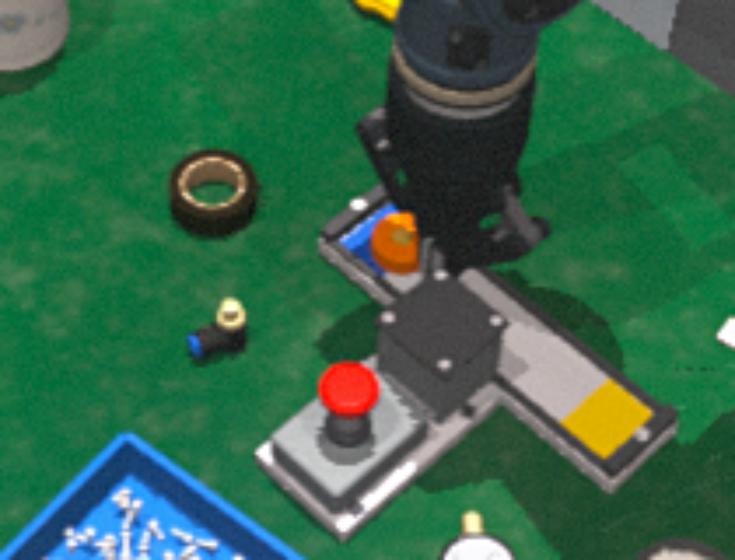

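The disc is at crop (400,242), about 10 mm from home on the blue pad. An upward force of about 5 N shows a light rub, so I'll lift 2 mm and finish the push slowly.

To row units: 0.009 m / 0.75 = 0.012, -0.002 m / 0.75 = -0.0027.

Emit:
nudge_tcp:
  steps:
    - {"z": -0.0027, "finger_gap": 0}
    - {"x": 0.0013, "y": 0.0027, "z": -0.0027, "finger_gap": 0}
    - {"x": 0.0027, "y": 0.0053, "z": -0.0027, "finger_gap": 0}
    - {"x": 0.0027, "y": 0.008, "z": -0.0027, "finger_gap": 0}
    - {"x": 0.0027, "y": 0.0107, "z": -0.0027, "finger_gap": 0}
    - {"x": 0.0027, "y": 0.012, "z": -0.0027, "finger_gap": 0}
    - {"x": 0.0027, "y": 0.012, "z": -0.0027, "finger_gap": 0}

```text
t: 7.35
tcp_pos: [0.5084, -0.0101, 0.0408]
tool_rot: [1.0, -0.005, 0.0, 0.0]
force: [0.8, 0.3, 0.8]
finger_gap: -0.002
gripper_force: 0.3
```

```bash
python3 -c "
from h import *
togo(-.046,-.0525,.041)"
```

```text
t 7.35 shift [ 0.0004  0.0007 -0.0002] turn -0.0006 F [0.8 0.3 0.8] tcp [ 0.5084 -0.0101  0.0408]
```

To row units: 0.002 m / 0.75 = 0.0027, 0.001 m / 0.75 = 0.0013.

Emit:
nudge_tcp:
  steps:
    - {"y": 0.0013, "finger_gap": 0}
    - {"y": 0.0027, "finger_gap": 0}
    - {"y": 0.0027, "finger_gap": 0}

```text
t: 7.65
tcp_pos: [0.5083, -0.0119, 0.0407]
tool_rot: [1.0, -0.005, -0.0, 0.0]
force: [0.3, -0.1, 1.1]
finger_gap: -0.001
gripper_force: 0.3
```

Emit:
nudge_tcp:
  steps:
    - {"y": 0.0013, "finger_gap": 0}
    - {"y": 0.0027, "finger_gap": 0}
    - {"y": 0.0027, "finger_gap": 0}

```text
t: 7.95
tcp_pos: [0.5082, -0.0135, 0.0408]
tool_rot: [1.0, -0.005, -0.0, -0.0]
force: [0.3, 3.3, 0.9]
finger_gap: -0.001
gripper_force: 1.6
```

To row units: 0.001 m / 0.75 = 0.0013.

Emit:
nudge_tcp:
  steps:
    - {"y": 0.0013, "finger_gap": 0}
    - {"y": 0.0013, "finger_gap": 0}
    - {"y": 0.0013, "finger_gap": 0}

```text
t: 8.25
tcp_pos: [0.5082, -0.0152, 0.0414]
tool_rot: [1.0, -0.004, -0.0, 0.0]
force: [-1.8, 0.5, 6.0]
finger_gap: 0.0
gripper_force: 2.9
```

Emit:
nudge_tcp:
  steps:
    - {"y": 0.0013, "finger_gap": 0}
    - {"y": 0.0013, "finger_gap": 0}
    - {"y": 0.0013, "finger_gap": 0}

```text
t: 8.55
tcp_pos: [0.5081, -0.0159, 0.0414]
tool_rot: [1.0, -0.004, -0.0, 0.0]
force: [-0.4, 0.9, 5.5]
finger_gap: -0.006
gripper_force: 3.1
```

```bash
python3 - <<'E'
from h import *
s=snap("side","s4")
cv2.imwrite("pics/s4c.png",cv2.resize(s["pixels"][215:275,330:400,::-1],None,fx=9,fy=9,interpolation=cv2.INTER_CUBIC))
E
```

```text
(no output)
```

View pics/s4c.png

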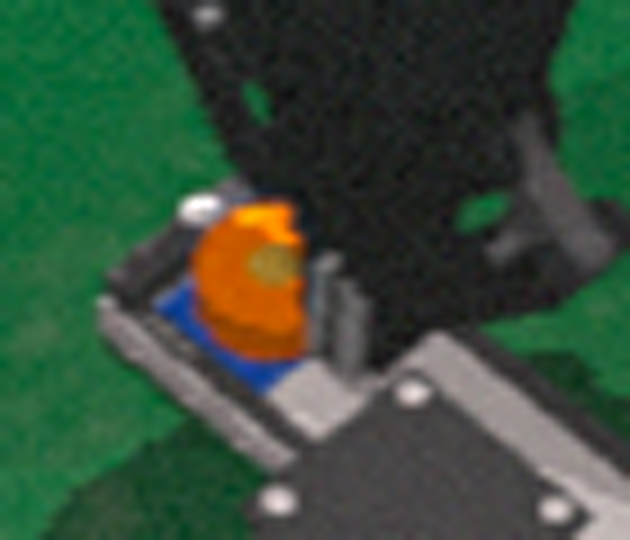

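The disc at (250,280) is close to the stop, but it may be tipped or the finger may be riding on its edge. I'll back off and look.

To row units: -0.11 m / 0.75 = -0.1467, -0.085 m / 0.75 = -0.1133.

Emit:
nudge_tcp:
  steps:
    - {"y": -0.0067, "finger_gap": 0}
    - {"y": -0.0267, "finger_gap": 0}
    - {"y": -0.0467, "finger_gap": 0}
    - {"y": -0.0667, "finger_gap": 0}
    - {"y": -0.1133, "z": -0.0267, "finger_gap": 0}
    - {"y": -0.1467, "z": -0.0667, "finger_gap": 0}
    - {"y": -0.1467, "z": -0.0667, "finger_gap": 0}

```text
t: 9.3
tcp_pos: [0.5107, 0.098, 0.0934]
tool_rot: [1.0, -0.002, 0.003, -0.0]
force: [-0.1, -0.5, 0.1]
finger_gap: -0.001
gripper_force: 0.0
```

```bash
python3 - <<'E'
from h import *
k=[]
for n in("side","top"):
    s=snap(n,n+"5")
    for b,st in blobs(s,'orange',20): print(n,b.round(1),st,cast(s,[b],.026).round(4))
    c=s["pixels"][215:275,330:400,::-1] if n=="side" else s["pixels"][230:290,285:355,::-1]
    k.append(cv2.resize(c,None,fx=5.7,fy=5.7,interpolation=cv2.INTER_CUBIC))
cv2.imwrite("pics/c5.png",np.hstack(k)); print(W(-.046,-.085,.026)); togo(-.046,-.0525,.041)
E
```

```text
side [248.1 165.9] [236 161  26  10 172] [[ 0.5318 -0.3769  0.026 ]]
side [359.5 249.1] [351 238  19  17  77] [[ 0.5195 -0.0347  0.026 ]]
top [441.1 242.2] [429 229  25  28 523] [[ 0.5583 -0.3476  0.026 ]]
[ 0.50849782 -0.04324667  0.026     ]
t 9.4 shift [-0.      0.1064  0.0502] turn 0.0027 F [-0.6 -0.  -0.1] tcp [0.5094 0.0956 0.0912]
```

View pics/c5.png

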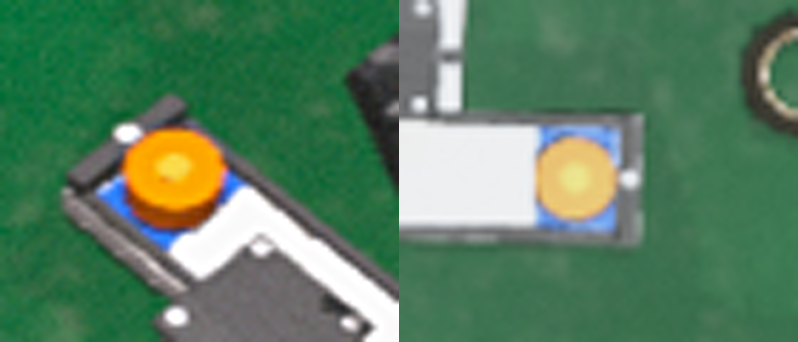

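The disc is flat and centred on the pad. In the top view (right half) its edge is at about x=617 and the stop at about 622, so roughly 1–2 mm remains. The tapered backs of the fingers seem to bear on its rim. I'll measure the gap and check wrist range so I can push with the flat pad sides instead.

```bash
cat > gap.py <<'E'
from h import *
s=snapshot("top"); p=s["pixels"]
h=cv2.cvtColor(p[235:285,300:335],cv2.COLOR_RGB2HSV)
m=cv2.inRange(h,(8,70,100),(30,255,255)); c=max(cv2.findContours(m,0,2)[0],key=cv2.contourArea)
mo=cv2.moments(m,True); ctr=np.array([mo["m10"]/mo["m00"]+300,mo["m01"]/mo["m00"]+235])
d=cast(s,[ctr],.026)[0]; print("disc",d.round(4),"area",mo["m00"])
b=cv2.inRange(h,(95,60,60),(128,255,255))|m   # pad with the disc on it
q=cv2.boxPoints(cv2.minAreaRect(cv2.findNonZero(b)))+[300,235]
w=cast(s,q,.012); print("pad",w.round(4).tolist(),"mid",w.mean(0).round(4))
E
python3 gap.py; python3 -c "
from h import *
print(manip.sense()['q'].round(3)); togo(-.046,-.048,.13)"
```

```text
disc [ 0.5075 -0.042   0.026 ] area 160.0
pad [[0.5296, -0.0255, 0.012], [0.5302, -0.06, 0.012], [0.4859, -0.0608, 0.012], [0.4853, -0.0264, 0.012]] mid [ 0.5077 -0.0432  0.012 ]
[-0.032  0.646  1.831 -0.     0.666  1.547]
t 9.45 shift [ 0.0006  0.1011 -0.0394] turn 0.0012 F [-0.5  0.3 -0.3] tcp [0.5089 0.0948 0.0906]
```

To row units: 0.101 m / 0.75 = 0.1347, -0.06 m / 0.75 = -0.08, -1.57 rad / 6.2832 = -0.2499.

Emit:
nudge_tcp:
  steps:
    - {"z": -0.04, "turn": -0.0159, "finger_gap": 0}
    - {"z": -0.08, "turn": -0.0318, "finger_gap": 0}
    - {"y": 0.04, "z": -0.08, "turn": -0.0557, "finger_gap": 0}
    - {"y": 0.08, "z": -0.08, "turn": -0.0796, "finger_gap": 0}
    - {"y": 0.12, "z": -0.08, "turn": -0.1035, "finger_gap": 0}
    - {"y": 0.1347, "z": -0.08, "turn": -0.1273, "finger_gap": 0}
    - {"y": 0.1347, "z": -0.08, "turn": -0.1512, "finger_gap": 0}
    - {"y": 0.1347, "z": -0.08, "turn": -0.1751, "finger_gap": 0}
    - {"y": 0.1347, "z": -0.08, "turn": -0.1989, "finger_gap": 0}
    - {"y": 0.1347, "z": -0.08, "turn": -0.2228, "finger_gap": 0}
    - {"y": 0.1347, "z": -0.08, "turn": -0.2387, "finger_gap": 0}
    - {"y": 0.1347, "z": -0.08, "turn": -0.2499, "finger_gap": 0}
    - {"y": 0.1347, "z": -0.08, "turn": -0.2499, "finger_gap": 0}

```text
t: 10.75
tcp_pos: [0.5076, -0.0075, 0.1495]
tool_rot: [0.711, 0.703, -0.001, -0.001]
force: [-0.8, 0.5, 1.0]
finger_gap: 0.002
gripper_force: 0.0
```

```bash
python3 -c "
from h import *
togo(-.046,-.048,.039)"
```

```text
t 10.75 shift [0.0012 0.0015 0.1105] turn 1.5679 F [-0.8  0.5  1. ] tcp [ 0.5076 -0.0075  0.1495]
```

To row units: 0.1085 m / 0.75 = 0.1447, 0.0015 m / 0.75 = 0.002.

Emit:
nudge_tcp:
  steps:
    - {"x": 0.0013, "y": 0.002, "z": 0.0533, "finger_gap": 0}
    - {"x": 0.0013, "y": 0.002, "z": 0.1, "finger_gap": 0}
    - {"x": 0.0013, "y": 0.002, "z": 0.1267, "finger_gap": 0}
    - {"x": 0.0013, "y": 0.002, "z": 0.1387, "finger_gap": 0}
    - {"x": 0.0013, "y": 0.002, "z": 0.1447, "finger_gap": 0}
    - {"x": 0.0013, "y": 0.002, "z": 0.1447, "finger_gap": 0}

```text
t: 11.35
tcp_pos: [0.51, -0.0061, 0.0421]
tool_rot: [0.711, 0.703, -0.0, -0.0]
force: [0.3, -0.5, 1.0]
finger_gap: 0.002
gripper_force: 0.0
```

```bash
python3 -c "
from h import *
togo(-.046,-.056,.041)"
```

```text
t 11.35 shift [-0.0082 -0.0011  0.0011] turn 1.5687 F [ 0.3 -0.5  1. ] tcp [ 0.51   -0.0061  0.0421]
```

To row units: -0.008 m / 0.75 = -0.0107, -0.007 m / 0.75 = -0.0093.

Emit:
nudge_tcp:
  steps:
    - {"x": -0.0027, "y": -0.0013, "z": 0.0013, "finger_gap": 0}
    - {"x": -0.0053, "y": -0.0013, "z": 0.0013, "finger_gap": 0}
    - {"x": -0.008, "y": -0.0013, "z": 0.0013, "finger_gap": 0}
    - {"x": -0.0093, "y": -0.0013, "z": 0.0013, "finger_gap": 0}
    - {"x": -0.0107, "y": -0.0013, "z": 0.0013, "finger_gap": 0}
    - {"x": -0.0107, "y": -0.0013, "z": 0.0013, "finger_gap": 0}

```text
t: 11.95
tcp_pos: [0.509, -0.0138, 0.0416]
tool_rot: [0.711, 0.703, 0.0, 0.0]
force: [1.4, 0.2, 1.8]
finger_gap: 0.004
gripper_force: 0.6
```

Emit:
nudge_tcp:
  steps:
    - {"x": -0.0013, "finger_gap": 0}
    - {"x": -0.0013, "finger_gap": 0}
    - {"x": -0.0013, "finger_gap": 0}

```text
t: 12.25
tcp_pos: [0.5089, -0.014, 0.0415]
tool_rot: [0.711, 0.703, 0.0, -0.0]
force: [1.0, 4.5, 1.7]
finger_gap: -0.001
gripper_force: 2.4
```

To row units: -0.0015 m / 0.75 = -0.002, -0.001 m / 0.75 = -0.0013.

Emit:
nudge_tcp:
  steps:
    - {"x": -0.0013, "finger_gap": 0}
    - {"x": -0.002, "finger_gap": 0}
    - {"x": -0.002, "finger_gap": 0}
    - {"x": -0.002, "finger_gap": 0}

```text
t: 12.65
tcp_pos: [0.5085, -0.0144, 0.0415]
tool_rot: [0.711, 0.703, 0.001, -0.001]
force: [0.4, 10.0, 3.7]
finger_gap: -0.003
gripper_force: 5.2
```

Fy has risen to 10 N with almost no motion, so the disc is against the stop. I'll back off, raise and check.

To row units: 0.14 m / 0.75 = 0.1867, -0.12 m / 0.75 = -0.16.

Emit:
nudge_tcp:
  steps:
    - {"x": 0.004, "finger_gap": 0}
    - {"x": 0.0093, "finger_gap": 0}
    - {"x": 0.0107, "z": -0.0267, "finger_gap": 0}
    - {"x": 0.0107, "z": -0.08, "finger_gap": 0}
    - {"x": 0.0107, "z": -0.1467, "finger_gap": 0}
    - {"x": 0.0667, "z": -0.16, "finger_gap": 0}
    - {"x": 0.1333, "z": -0.16, "finger_gap": 0}
    - {"x": 0.1867, "z": -0.16, "finger_gap": 0}
    - {"x": 0.1867, "z": -0.16, "finger_gap": 0}
    - {"x": 0.1867, "z": -0.16, "finger_gap": 0}

```text
t: 13.65
tcp_pos: [0.5099, 0.1242, 0.1611]
tool_rot: [0.71, 0.705, -0.0, 0.0]
force: [-0.3, -0.1, -0.4]
finger_gap: -0.004
gripper_force: 0.0
```

```bash
python3 gap.py; python3 - <<'E'
from h import *
k=[]
for n in("side","top"):
    s=snap(n,n+"6")
    c=s["pixels"][210:300,320:410,::-1] if n=="side" else s["pixels"][215:305,265:355,::-1]
    k.append(cv2.resize(c,None,fx=4.4,fy=4.4,interpolation=cv2.INTER_CUBIC))
    print([ (b.round(1)) for b,st in blobs(s,'red')])
cv2.imwrite("pics/c6.png",np.hstack(k)); print(manip.sense()["force"])
E
```

```text
disc [ 0.5071 -0.0422  0.026 ] area 161.0
pad [[0.5296, -0.0255, 0.012], [0.5302, -0.06, 0.012], [0.4859, -0.0608, 0.012], [0.4853, -0.0264, 0.012]] mid [ 0.5077 -0.0432  0.012 ]
[array([349.3, 291. ])]
[array([280.2, 209.5])]
[0.45661945 0.10881087 0.19131517]
```

View pics/c6.png

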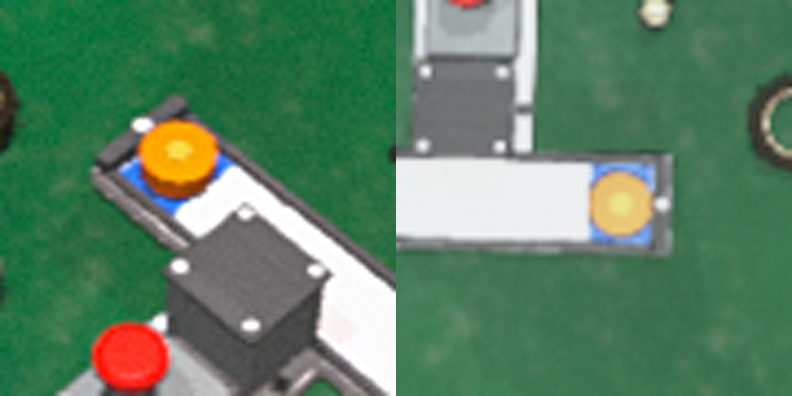

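The disc is flat on the blue pad at (178,158) and (621,203). It moved only 0.2 mm under the 10 N push, so it's home. The plunger is up, the rest of the channel is empty, and the arm is clear.

```bash
python3 -c "
from station import manip, snapshot, sign_off
print(sign_off())"
```

```text
the job is handed in; nothing more can be done
None
```

I pressed the plunger once and it came back up; the one disc it released is on the blue pad, where a 10 N push barely moved it (about 0.2 mm), so I take it as fully home, and the job was handed in at about 14 s with the arm clear.

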